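# Shut and lock the slicer's service hatch

### The arm

A 6-joint arm with a two-finger parallel gripper is mounted at the origin on the work surface. World frame = base frame: x ahead of the robot, y to its left, z up, the work surface at z = 0. Lengths are in m, angles in rad, forces in N, time in s.
With the tool pointing down it reaches from about 0.225 to 0.875 m from the base axis. Payload 3.4 kg.
Tool frame: the origin (TCP) lies midway between the tips of the shut fingers; the grasp point (between the pads) lies 19 mm behind it; x points along the fingers, z is the direction in which the jaws open and shut, and the axes are right-handed (so a half turn about x gives the same grasp; the last joint's range is limited). The gripper opens to 85 mm and grips with 20 to 120 N. Pads are 22 mm wide; open, the fingers measure 114 mm over their backs; the gripper's body (76 mm by 85 mm) begins 54 mm behind the grasp point. The pads swing forward as they close: fully open they stand 13 mm farther back than shut.
Start: joints at [1.227, 0.276, 1.505, -0, 1.361, -0.121], TCP at [0.127, 0.561, 0.231] pointing down, gripper open.
Joint ranges: [-2.89, 2.89], [-0.75, 2.08], [0.22, 2.7], [-1.18, 4.32], [0.11, 2.71], [-2.7, 2.7]. Speed limits (rad/s): [2.57, 2.57, 3.14, 3.14, 3.14, 3.14].

### API

Orientations are given as a unit quaternion [w, x, y, z].
In Python, from rig import manip, eyes gives the robot as it stands. The module is installed in compiled form; this text tells all that it offers.
- The arm moves only by the shell command python3 -m crank 'ROWS' [FORCE]. ROWS is JSON, a list of rows, each a list of 7 numbers: the shift along the tool's x, y, z in cm, then the turn, a rotation vector about the tool's x, y, z in degrees, then the finger opening in cm, from 0 to 8.54. A call has 1 to 5 rows; each row is the pose to reach, as a shift and turn from the pose commanded when the call began, along the tool's axes at that moment; what a row does not reach only later rows make up. A row lasts 1/8 s, in which the tool goes at most 62.5 mm and 10.7 degrees, less where a joint would pass 70% of its speed; a pose out of reach is approached as far as the arm can. A call with a gripper value outside its range is refused whole. The fingers move at their own pace and stop on an object; FORCE is the grip in N (left out, the last holds). Time passes only in rows, so rows that repeat a pose let the fingers close. It gives the time, the measured TCP pose, the force and the opening at its end, in the units of the state.
- manip.get_state(): the state, without advancing time (a new reading comes with each control period).
- eyes.get_image(name): name is "side" or "top"; returns a dict with "color" (480x640x3 uint8, blue, green, red), "z_map" (480x640 float32, m along the optical axis (not along the pixel's ray), 0 where there is no reading), "vertical_fov" (degrees; the focal length in pixels is half the picture's height over the tangent of half this angle, whatever the lens; pixels are square), "cx", "cy" (the principal point, pixels), "eye" and "attitude" of the camera in the world. Camera axes: x right, y up, looking along -z (the intrinsics and any distortion apply to the point x, -y, -z); pixel columns grow to the right and rows downward; lengths in m; the calibration is good to about 2 mm. A picture is of the moment at which its call begins.
- manip.sign_off(): hands the job in, once; it reports no verdict.
The state is a dict: "clock": time; "qpos": joint angles; "qd": joint speeds; "effort": joint torques, N m; "position": TCP position; "ee_rot": TCP orientation; "contact_force": force on the tool from outside, world axes, zero at the start; "moment": the same for the moment, N m; "width": finger opening in m.
Only numpy, scipy, OpenCV 4.12 (cv2) and the standard library are available. Lean on these libraries where they do the work, as an engineer would, in place of code of your own. Each camera call takes 0.05 s, during which the arm holds its last target.

### The job

Push the service hatch of the slicer's drive base fully shut, then lock it: set a fingertip in the slot of each of the two quarter-turn fasteners in front of it and turn them clockwise, seen from above, as far as they go, so that both noses lie over the hatch's edge. Turn the fasteners by their slots only, without pushing their noses; do not lift the hatch any further open, and leave the loose things on and around the base where they are.

Things in the scene. Friction and masses are not known exactly. Their poses are not given: they have to be found in the camera images.
- housing: Slicer drive base, a fixed aluminium box 320 (x) x 400 (y) x 90 mm high, standing on the table, turned up to 0.3 rad. Origin: centre of its underside on the table; x points away from the robot across the base, y to its left side, z up. The front deck (90 mm high) is the 110 mm strip at its -x side and carries the two fasteners at (-100, +110) mm and (-100, -110) mm. Behind it is a well covered by the hatch.
- hatch (a joint): Hinge of the hatch, rad: 0 is fully shut (hard stop), larger is more open. The hinge line runs along the base's y at its x = +128 mm, z = 90 mm, the side away from the robot, so the edge nearer the robot stands up when it is open. It starts ajar at 0.15 to 0.35. Stiff friction hinge: it stays where it is left; 2 to 5 N down near the free edge moves it.
- hatch_push (a point): Point on the upper face of the hatch, half-way along its width, 41 mm in from its free edge and 135 mm from the hinge line; a good place to press. It moves with the hatch; shut, it is about 94 mm above the table. The hatch is a steel plate 172 mm deep x 300 mm wide x 4 mm thick. The point's z axis is normal to the plate.
- hatch_edge (a point): Middle of the hatch's free edge, upper side. Shut, it lies at x = -48 mm, z = 94 mm of the drive base.
- cam_left (a joint): Turn of the left fastener, rad: 0 is fully unlocked, with its nose along the base's +y (to the left); grows clockwise seen from above to the hard stop at 1.571, locked, with its nose along the base's +x, over the hatch's edge. Starts at 0 to 0.35. Friction about 0.12 N m; it stays where it is left.
- cam_left_slot (a point): Centre of the slot's floor in the left fastener, on its vertical turning axis (x -100, y +110 mm of the base), 103 mm above the table. The fastener: disc 92 mm across, black grip halves on a steel base; between them a slot 34 mm wide, 22 mm deep, right across the middle, open at both ends (walls' tops 125 mm above the table). The point's x axis runs along the slot towards the nose, z is up.
- nose_left_tip (a point): Middle of the outer end of the left fastener's flat steel nose, 70 mm from the axis; x points out along the nose. The nose is 22 mm wide, 5 mm thick, in line with the slot, 46 to 70 mm from the axis, underside 97 mm above the table. It cannot pass over the edge of a hatch that is not shut. Not to be pushed with the fingers.
- cam_right (a joint): Turn of the right fastener, rad: 0 is fully unlocked, with its nose along the base's +y (to the left); grows clockwise seen from above to the hard stop at 1.571, locked, with its nose along the base's +x, over the hatch's edge. Starts at 0 to 0.35. Friction about 0.12 N m; it stays where it is left.
- cam_right_slot (a point): Centre of the slot's floor in the right fastener, on its vertical turning axis (x -100, y -110 mm of the base), 103 mm above the table. The fastener: disc 92 mm across, black grip halves on a steel base; between them a slot 34 mm wide, 22 mm deep, right across the middle, open at both ends (walls' tops 125 mm above the table). The point's x axis runs along the slot towards the nose, z is up.
- nose_right_tip (a point): Middle of the outer end of the right fastener's flat steel nose, 70 mm from the axis; x points out along the nose. The nose is 22 mm wide, 5 mm thick, in line with the slot, 46 to 70 mm from the axis, underside 97 mm above the table. It cannot pass over the edge of a hatch that is not shut. Not to be pushed with the fingers.
- thumb_nut_mid (a point): loose knurled steel thumb nut, 28 mm across, 26 mm tall, standing on the drive base's front deck between the two fasteners; the point is its centre
- grease_tin_mid (a point): loose round tin, 36 mm across, 30 mm tall, standing on the drive base's left side deck; the point is its centre
- oil_bottle_mid (a point): loose white oil bottle, 52 mm across, 130 mm tall, on the table just to the right of the drive base; the point is half-way up
- parts_pan_mid (a point): loose open steel pan, 176 x 162 x 65 mm, on the table to the left; the point is its centre
- wrench_mid (a point): loose flat steel wrench, 8 mm thick, lying on the table at the near right of the drive base; the point is on it, near its middle
- screwdriver_mid (a point): loose screwdriver lying on the table at the near left of the drive base; the point is on it, near its middle
- handwheel_mid (a point): loose black handwheel, 72 mm across, 34 mm tall, on the table to the right; the point is its centre

How it is judged:
By the outcome, as a careful person would: the job done as asked, in the order asked, and still so for the second after the job is handed in, with the robot touching nothing.
It also fails if it takes over 58 s, if anything falls off the work surface, if the arm or the gripper's body presses on something with over 40 N, if the wrist force passes 120 N, or if a joint passes its speed limit or range.

## Working session

There is one attempt and no reset: what is moved stays moved. The work goes in short steps, Python scripts to look and compute and a shell command to move; the robot and the scene stay as the last step left them, time stands still between calls to the robot, and variables do not carry over. Pictures are saved under pics/ and viewed, and the job is handed in when it is done.

```bash
mkdir -p pics; python3 - <<'E'
from rig import manip, eyes
import cv2
s=manip.get_state(); print(s)
for n in("side","top"):
    d=eyes.get_image(n); cv2.imwrite(f"pics/{n}0.png",d["color"])
    print(n,{k:v for k,v in d.items() if k not in("color","z_map")})
E
```

```text
{'clock': 0.0, 'qpos': array([ 1.22702278e+00,  2.76586776e-01,  1.50616455e+00,  2.28007563e-05,
        1.36071514e+00, -1.21022262e-01]), 'qd': array([ 0.00030764, -0.00062945, -0.00271418,  0.00171367, -0.00041541,
        0.00117422]), 'effort': array([ 1.06236334e-03, -4.16780126e+01, -2.45806825e+01,  2.98463556e-04,
        1.06892979e-02, -4.06311315e-06]), 'position': array([0.12684845, 0.56026988, 0.2304319 ]), 'ee_rot': array([ 0.55190775, -0.44166906,  0.55304353,  0.44098653]), 'contact_force': array([ 0.5251662 ,  0.17379687, -0.52237247]), 'moment': array([0.02427427, 0.01284717, 0.00774112]), 'width': 0.08580074782779563}
side {'vertical_fov': 46.37296660531117, 'cx': 325.5756202502084, 'cy': 237.30327472349956, 'eye': array([0.50152426, 0.80573588, 1.05386061]), 'attitude': array([-0.03480713, -0.01851887,  0.34456335,  0.93793476])}
top {'vertical_fov': 43.10616473644707, 'cx': 321.7303639800958, 'cy': 220.30156052035326, 'eye': array([ 0.38202698, -0.00744417,  1.51203108]), 'attitude': array([-0.70079486, -0.04486893,  0.04317658,  0.71063994])}
```

View pics/top0.png

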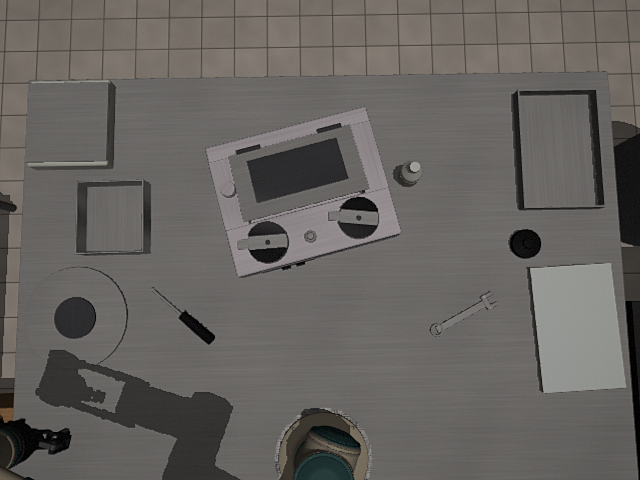

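View pics/side0.png

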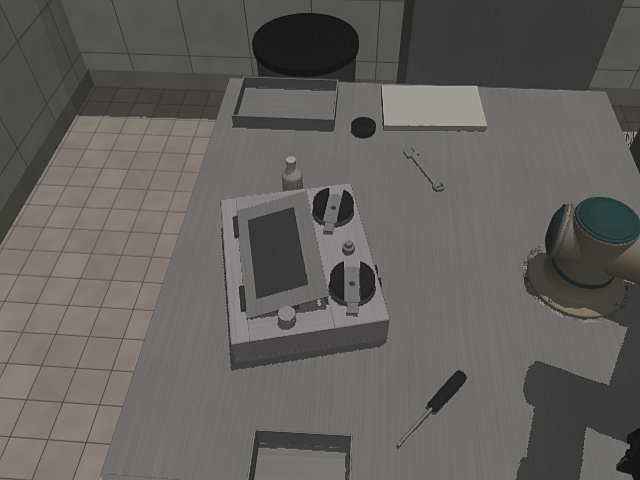

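The top view has the base at about (303,192). The left fastener is near (266,242) and the right near (358,217), both with noses to the left. The hatch is ajar, the nut is at (310,237) and the tin at (228,188). Next I'll measure from the depth data.

```bash
cat > h.py <<'E'
import numpy as np, cv2
from scipy.spatial.transform import Rotation as R
from rig import manip, eyes
def rot(q): return R.from_quat([q[1],q[2],q[3],q[0]])
def cloud(n):
    d=eyes.get_image(n); z=d["z_map"]; f=240/np.tan(np.radians(d["vertical_fov"])/2)
    v,u=np.mgrid[0:480,0:640]
    P=np.stack([(u-d["cx"])/f*z,-(v-d["cy"])/f*z,-z],-1)
    W=rot(d["attitude"]).apply(P.reshape(-1,3)).reshape(480,640,3)+d["eye"]
    W[z==0]=np.nan
    return d,W
E
python3 - <<'E'
from h import *
d,W=cloud("top"); d2,W2=cloud("side")
np.save("Wt.npy",W);np.save("Ws.npy",W2)
np.set_printoptions(precision=4,suppress=True)
for nm,u,v in[("table",150,400),("t2",450,100),("nut",310,237),("tin",228,187),("slotL",266,242),("slotR",358,217),("noseL",243,243),("noseR",333,216),("deck",325,240),("hatchfar",290,150),("hatchnear",300,200),("bottle",414,167),("gripL",268,230)]: print(nm,W[v,u])
for nm,u,v in[("table",200,420),("nut",348,246),("tin",287,315),("slotL",352,284),("slotR",333,208),("noseL",352,306),("noseR",328,228),("deck",345,262)]: print(nm,W2[v,u])
for n,w in(("top",W),("side",W2)):
    z=w[...,2]; m=(z>.119)&(z<.131)&(w[...,0]>.4)&(w[...,0]<.75)&(abs(w[...,1])<.35)
    k,l,s,c=cv2.connectedComponentsWithStats(m.astype(np.uint8))
    for i in range(1,k):
        if s[i,4]>25: print(n,s[i],c[i],w[l==i].mean(0))
for n,d_ ,b in(("top",d,(200,95,210,190)),("side",d2,(210,170,190,200))):
    x,y,w_,h_=b; cv2.imwrite(f"pics/{n}_z.png",cv2.resize(d_["color"][y:y+h_,x:x+w_],None,fx=2.9,fy=2.9,interpolation=2))
E
```

```text
table [0.1406 0.4137 0.0102]
t2 [ 0.8783 -0.339  -0.0001]
nut [0.5186 0.0223 0.114 ]
tin [0.6373 0.2114 0.1213]
slotL [0.5098 0.1255 0.099 ]
slotR [ 0.5653 -0.0903  0.1014]
noseL [0.5084 0.1795 0.0969]
noseR [ 0.5675 -0.0317  0.1091]
deck [ 0.5135 -0.0123  0.0886]
hatchfar [0.7277 0.0677 0.1025]
hatchnear [0.6023 0.0439 0.1341]
bottle [ 0.6772 -0.2212  0.1269]
gripL [0.5352 0.1185 0.124 ]
table [ 0.7897  0.3929 -0.0015]
nut [0.5235 0.0296 0.1119]
tin [0.6332 0.2198 0.1206]
slotL [0.51   0.1272 0.1076]
slotR [ 0.5643 -0.0858  0.1073]
noseL [0.5075 0.1783 0.1032]
noseR [ 0.5716 -0.0289  0.1011]
deck [0.5281 0.0578 0.0909]
top [ 237  163  132   59 2870] [302.2672 191.053 ] [0.6247 0.0387 0.125 ]
top [409 162  11  11  62] [413.8548 167.2903] [ 0.6763 -0.2207  0.1279]
top [220 182  15  14 115] [226.8522 188.5739] [0.6335 0.2139 0.1222]
top [341 197  37  15 336] [359.6012 204.0536] [ 0.5922 -0.0932  0.1256]
top [248 221  37  15 330] [265.1394 228.7545] [0.538  0.1249 0.1255]
top [340 223  37  14 336] [357.9077 228.9345] [ 0.5346 -0.0881  0.1255]
top [249 248  37  14 344] [266.9273 253.8169] [0.4803 0.121  0.1252]
side [286 157  10  10  58] [290.5    161.6724] [ 0.6779 -0.2161  0.127 ]
side [313 188  16  28 276] [320.3225 200.8551] [ 0.5937 -0.0895  0.1255]
side [338 190  16  28 279] [345.2832 203.9355] [ 0.5359 -0.0836  0.1255]
side [ 279  192   49  112 2878] [301.5924 248.8593] [0.6228 0.0514 0.1249]
side [330 261  14  35 365] [337.5918 278.2904] [0.54   0.1276 0.1256]
side [360 261  15  36 382] [366.1492 278.4319] [0.4817 0.1236 0.1253]
side [278 306  17  15 173] [286.3468 313.0694] [0.6349 0.2158 0.1213]
```

View pics/top_z.png

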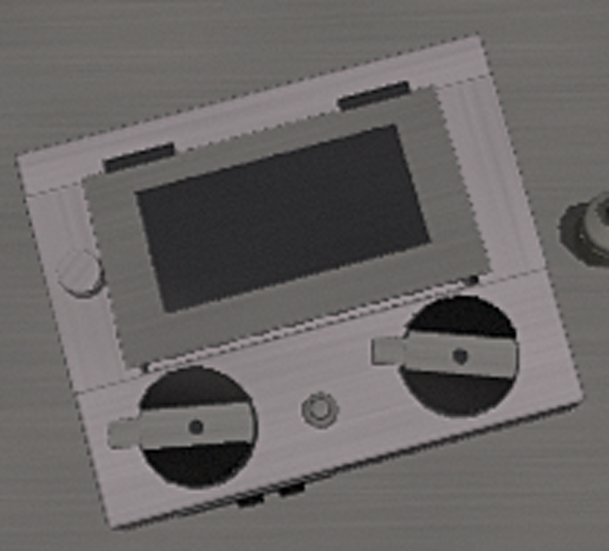

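View pics/side_z.png

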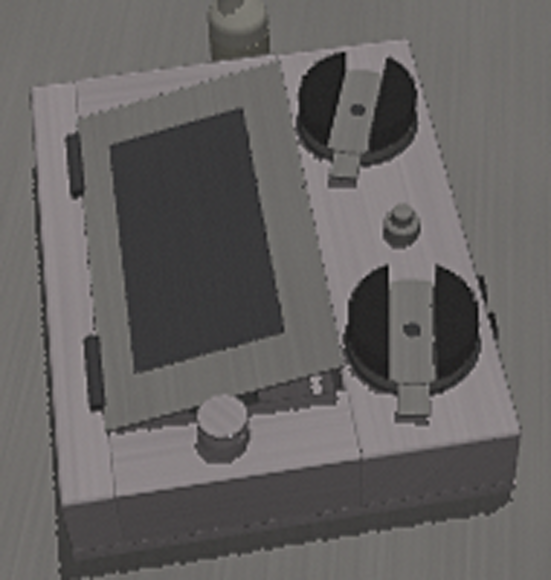

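```bash
cat >> h.py <<'E'
C=np.array([.634,.0424]); YAW=0.248
EX=np.array([np.cos(YAW),np.sin(YAW)]); EY=np.array([-EX[1],EX[0]])
def bp(x,y): return C+x*EX+y*EY
L=np.array([.510,.1243]); Rr=np.array([.564,-.0886])
def goal(xy,z,jaw):
    """print row (cm,deg) from the present pose to TCP xy,z pointing down, jaw axis at world angle jaw"""
    s=manip.get_state(); A=rot(s["ee_rot"])
    jz=np.array([np.cos(jaw),np.sin(jaw),0]); x=np.array([0,0,-1.]); y=np.cross(jz,x)
    T=R.from_matrix(np.stack([x,y,jz],1))
    d=A.inv().apply(np.r_[xy,z]-s["position"])*100
    r=np.degrees((A.inv()*T).as_rotvec())
    print("shift",d.round(2),"turn",r.round(1))
def st():
    s=manip.get_state(); M=rot(s["ee_rot"]).as_matrix()
    print("t%.2f pos"%s["clock"],s["position"].round(4),"jaw %.3f"%np.arctan2(M[1,2],M[0,2]),"down",M[:,0].round(3),"F",s["contact_force"].round(1),"M",s["moment"].round(2),"w %.4f"%s["width"],"q",s["qpos"].round(2))
E
python3 - <<'E'
from h import *
W=np.load("Wt.npy"); 
for nm in("Wt","Ws"):
    W=np.load(nm+".npy").reshape(-1,3); W=W[~np.isnan(W[:,0])]
    b=np.c_[(W[:,:2]-C)@EX,(W[:,:2]-C)@EY,W[:,2]]
    m=(b[:,0]>-.045)&(b[:,0]<.11)&(abs(b[:,1])<.13)&(b[:,2]>.095)&(b[:,2]<.16)
    p=np.polyfit(b[m,0],b[m,2],1); print(nm,m.sum(),p,"angle",-np.arctan(p[0]), "z at hinge",np.polyval(p,.128))
st()
for k in(1.638,1.638-np.pi): goal(bp(-.005,0),.20,k)
E
```

```text
Wt 6879 [-0.20948127  0.12292305] angle 0.20649532674622392 z at hinge 0.09610944335798396
Ws 6675 [-0.21084829  0.12313835] angle 0.2078045159485212 z at hinge 0.0961497738241365
t0.20 pos [0.127  0.5605 0.2308] jaw 1.348 down [-0.    -0.001 -1.   ] F [-0.4 -0.3 -0.6] M [ 0.01  0.04 -0.02] w 0.0855 q [ 1.23  0.28  1.51  0.    1.36 -0.12]
shift [  3.11 -60.45 -39.55] turn [-16.6  -0.1  -0. ]
shift [  3.11 -60.45 -39.55] turn [ 1.634e+02 -0.000e+00  1.000e-01]
```

```bash
for i in 1; do python3 -m crank '[[2,-60,-39.5,-16.6,0,0,0],[2,-60,-39.5,-16.6,0,0,0],[2,-60,-39.5,-16.6,0,0,0],[2,-60,-39.5,-16.6,0,0,0],[2,-60,-39.5,-16.6,0,0,0]]' 30; done; python3 -c "
from h import *
st(); goal(bp(-.007,0),.15,1.638)"
```

```text
clock: 0.82
position: [0.3424, 0.3366, 0.2227]
ee_rot: [-0.483, 0.517, -0.483, -0.517]
contact_force: [0.6, 0.2, 0.5]
width: 0.0001
t0.82 pos [0.3424 0.3366 0.2227] jaw 1.638 down [ 0.001  0.    -1.   ] F [0.6 0.2 0.5] M [ 0.04 -0.04  0.03] w 0.0001 q [ 0.63  0.14  1.71  0.    1.29 -1.01]
shift [  7.27 -26.42 -31.44] turn [0. 0. 0.]
```

```bash
python3 -m crank '[[7,-26.4,-31.5,0,0,0,0],[7,-26.4,-31.5,0,0,0,0],[7,-26.4,-31.5,0,0,0,0],[7,-26.4,-31.5,0,0,0,0],[7,-26.4,-31.5,0,0,0,0]]' 30;  python3 -c "
from h import *
st(); goal(bp(-.007,0),.15,1.638)"
```

```text
clock: 1.45
position: [0.5558, 0.1142, 0.1699]
ee_rot: [0.483, -0.516, 0.483, 0.516]
contact_force: [0.1, 0.9, 0.6]
width: 0.0002
t1.45 pos [0.5558 0.1142 0.1699] jaw 1.637 down [ 0.  0. -1.] F [0.1 0.9 0.6] M [ 0.01  0.03 -0.  ] w 0.0002 q [ 0.08  0.31  1.62  0.    1.22 -1.56]
shift [ 1.99 -6.64 -7.81] turn [-0.  0.  0.]
```

```bash
python3 -m crank '[[2,-6.6,-7.8,0,0,0,0],[2,-6.6,-7.8,0,0,0,0],[2,-6.6,-7.8,0,0,0,0]]' 30;  python3 -c "
from h import *
st(); goal(bp(-.007,0),.094,1.638)
d=eyes.get_image('side'); cv2.imwrite('pics/s1.png',d['color'][130:370,150:470].repeat(2,0).repeat(2,1))"
```

```text
clock: 1.82
position: [0.6272, 0.0397, 0.1486]
ee_rot: [0.484, -0.515, 0.484, 0.516]
contact_force: [-0.2, 0.2, -0.3]
width: -0.0002
t1.82 pos [0.6272 0.0397 0.1486] jaw 1.634 down [-0.001 -0.001 -1.   ] F [-0.2  0.2 -0.3] M [-0.01  0.04  0.02] w -0.0002 q [-0.05  0.41  1.51 -0.    1.22 -1.68]
shift [ 5.46 -0.01  0.1 ] turn [-0.2 -0.  -0.1]
```

View pics/s1.png

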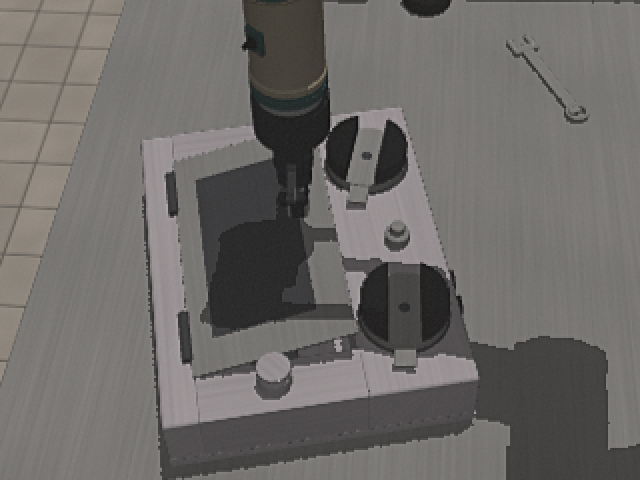

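The closed fingers are above the hatch at about (292,205), and nothing has been disturbed. Now I'll press down.

```bash
python3 -m crank '[[1.5,0,0,0,0,0,0],[2.5,0,0,0,0,0,0],[3.2,0,0,0,0,0,0],[3.9,0,0,0,0,0,0],[4.6,0,0,0,0,0,0]]';python3 -m crank '[[0.3,0,0,0,0,0,0],[0.6,0,0,0,0,0,0]]'; python3 -c "
from h import *
st()"
```

```text
clock: 2.5
position: [0.6255, 0.0427, 0.1041]
ee_rot: [-0.483, 0.517, -0.483, -0.517]
contact_force: [-1.2, 0.6, 1.2]
width: -0.0002
clock: 2.75
position: [0.6257, 0.0424, 0.0981]
ee_rot: [0.483, -0.516, 0.483, 0.516]
contact_force: [-1.2, 0.3, 2.3]
width: -0.0002
t2.75 pos [0.6257 0.0424 0.0981] jaw 1.638 down [-0.  0. -1.] F [-1.2  0.3  2.3] M [0.02 0.22 0.  ] w -0.0002 q [-0.04  0.45  1.58  0.    1.11 -1.68]
```

```bash
python3 -m crank '[[0.2,0,0,0,0,0,0],[0.4,0,0,0,0,0,0],[0.4,0,0,0,0,0,0]]';python3 -m crank '[[0.1,0,0,0,0,0,0],[0.2,0,0,0,0,0,0]]'; python3 -c "
from h import *
st()"
```

```text
clock: 3.12
position: [0.6261, 0.0423, 0.0942]
ee_rot: [-0.483, 0.517, -0.483, -0.516]
contact_force: [0.2, -0.1, 0.2]
width: 0.0002
clock: 3.38
position: [0.6262, 0.0423, 0.094]
ee_rot: [-0.483, 0.517, -0.483, -0.516]
contact_force: [-3.8, -0.4, 11.9]
width: -0.0002
t3.38 pos [0.6262 0.0423 0.094 ] jaw 1.638 down [ 0.002 -0.    -1.   ] F [-3.8 -0.4 11.9] M [-0.03  0.61  0.01] w -0.0002 q [-0.04  0.45  1.59 -0.    1.1  -1.68]
```

The force climbs at 0.094 m, so the hatch has reached its stop. I'll press slightly more, then retreat and look.

```bash
python3 -m crank '[[0.15,0,0,0,0,0,0],[0.15,0,0,0,0,0,0],[-2,0,0,0,0,0,0],[-7,0,0,0,0,0,0],[-8,0,0,0,0,0,0]]'; python3 -c "
from h import *
st(); goal(L,.17,1.638)
for n in ('top','side'):
    d,W=cloud(n); W=W.reshape(-1,3); W=W[~np.isnan(W[:,0])]
    b=np.c_[(W[:,:2]-C)@EX,(W[:,:2]-C)@EY,W[:,2]]
    m=(b[:,0]>-.045)&(b[:,0]<.11)&(abs(b[:,1])<.13)&(b[:,2]>.08)&(b[:,2]<.115)
    p=np.polyfit(b[m,0],b[m,2],1); print(n,m.sum(),-p[0],np.polyval(p,-.048))
    if n=='side': cv2.imwrite('pics/s2.png',d['color'][130:370,150:470].repeat(2,0).repeat(2,1))"
```

```text
clock: 4.0
position: [0.6282, 0.0423, 0.176]
ee_rot: [-0.485, 0.519, -0.481, -0.514]
contact_force: [-0.1, 0.6, 0.2]
width: -0.0004
t4.00 pos [0.6282 0.0423 0.176 ] jaw 1.638 down [ 0.008 -0.    -1.   ] F [-0.1  0.6  0.2] M [-0.01 -0.04 -0.02] w -0.0004 q [-0.04  0.39  1.48  0.    1.27 -1.68]
shift [ 0.5  11.24  8.97] turn [-0.  -0.   0.4]
top 3204 -0.003173528969958314 0.09516379136516119
side 6286 -0.003920145631929098 0.09512102252390488
```

View pics/s2.png

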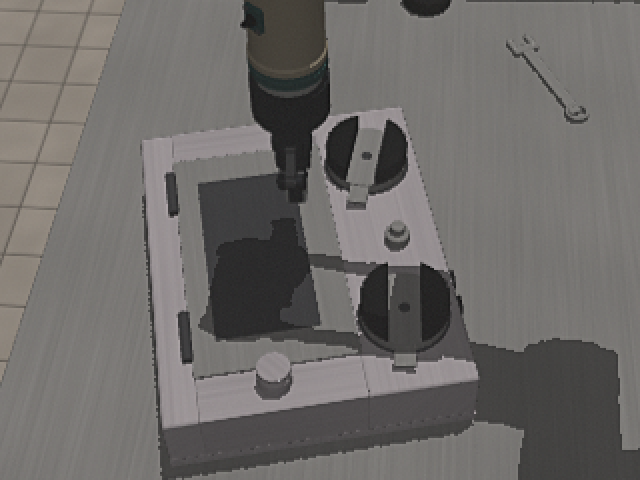

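The hatch is shut, with the plate flat and its angle about 0. Next I'll move above the left fastener with the fingers 35 mm apart along the slot.

```bash
python3 -m crank '[[0,11.2,9,0,0,0.4,3.5],[0,11.2,9,0,0,0.4,3.5],[0,11.2,9,0,0,0.4,3.5],[0,11.2,9,0,0,0.4,3.5]]'; python3 -c "
from h import *
st(); goal(L,.11,1.638)
d,W=cloud('side')
cv2.imwrite('pics/s3.png',cv2.resize(d['color'][200:340,260:440],None,fx=4,fy=4))"
```

```text
clock: 4.6
position: [0.5068, 0.1251, 0.1714]
ee_rot: [0.48, -0.515, 0.485, 0.519]
contact_force: [0.2, -0.5, 0.3]
width: 0.0348
t4.60 pos [0.5068 0.1251 0.1714] jaw 1.639 down [-0.008 -0.001 -1.   ] F [ 0.2 -0.5  0.3] M [ 0.01 -0.03 -0.01] w 0.0348 q [ 0.11  0.24  1.71 -0.    1.2  -1.53]
shift [ 6.13 -0.37 -0.1 ] turn [ 0.1 -0.  -0.5]
```

View pics/s3.png

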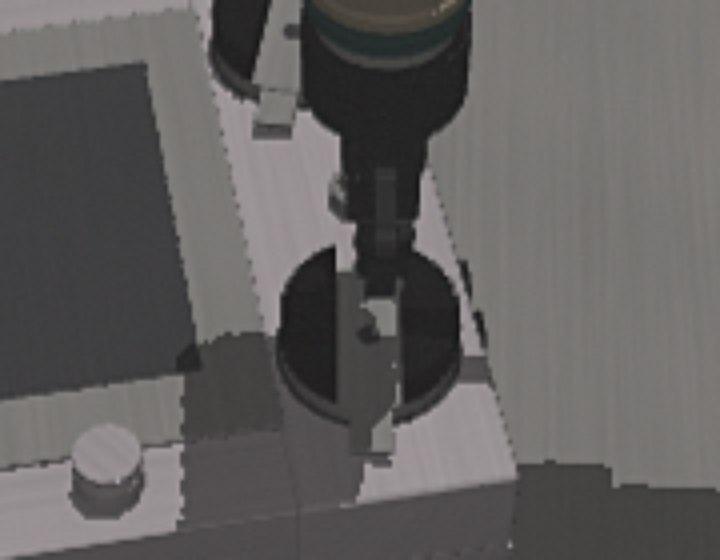

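The fingers are above the left disc at about (385,275) and in line with the slot. I'll go down to just above the walls, let it settle and check.

```bash
python3 -m crank '[[3.3,-0.1,-0.1,0,0,0,3.5],[3.3,-0.1,-0.1,0,0,0,3.5],[3.3,-0.1,-0.1,0,0,0,3.5]]'; python3 -c "
from h import *
st(); goal(L,.110,1.638)
d,W=cloud('side')
cv2.imwrite('pics/s4.png',cv2.resize(d['color'][200:340,260:440],None,fx=4,fy=4))"
```

```text
clock: 5.03
position: [0.5101, 0.1232, 0.1395]
ee_rot: [0.482, -0.515, 0.485, 0.518]
contact_force: [-0.6, 0.9, 0.5]
width: 0.0347
t5.03 pos [0.5101 0.1232 0.1395] jaw 1.637 down [-0.006 -0.001 -1.   ] F [-0.6  0.9  0.5] M [0.02 0.02 0.02] w 0.0347 q [ 0.1   0.27  1.75  0.    1.12 -1.53]
shift [ 2.95 -0.01  0.11] turn [-0.1 -0.  -0.4]
```

View pics/s4.png

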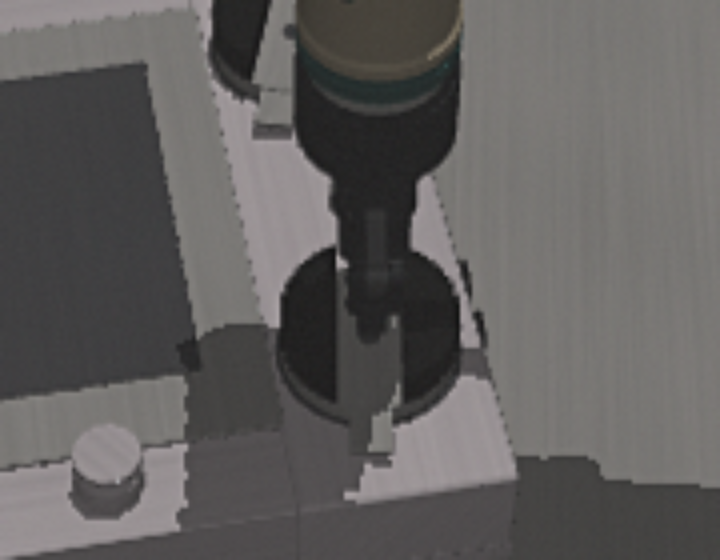

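The fingers are centred over the slot at (370,310). I'll lower them into it.

```bash
python3 -m crank '[[1.2,0,0.1,0,0,-0.4,3.5],[2.2,0,0.1,0,0,-0.4,3.5],[3,0,0.1,0,0,-0.4,3.5],[3,0,0.1,0,0,-0.4,3.5]]'; python3 -c "
from h import *
st()"
```

```text
clock: 5.58
position: [0.5077, 0.1247, 0.1083]
ee_rot: [0.482, -0.516, 0.483, 0.517]
contact_force: [-0.2, -1.0, 0.3]
width: 0.0348
t5.58 pos [0.5077 0.1247 0.1083] jaw 1.638 down [-0.002 -0.    -1.   ] F [-0.2 -1.   0.3] M [-0.01 -0.02 -0.03] w 0.0348 q [ 0.11  0.3   1.8   0.    1.04 -1.53]
```

```bash
python3 -m crank '[[0,-0.2,0,8,0,0,3.5],[0,-0.2,0,16,0,0,3.5],[0,-0.2,0,24,0,0,3.5],[0,-0.2,0,32,0,0,3.5],[0,-0.2,0,40,0,0,3.5]]'; python3 -c "
from h import *
st()"
```

```text
clock: 6.2
position: [0.5109, 0.1251, 0.1094]
ee_rot: [0.632, -0.319, 0.631, 0.319]
contact_force: [1.1, 0.8, -1.2]
width: 0.0353
t6.20 pos [0.5109 0.1251 0.1094] jaw 0.936 down [ 0.001  0.    -1.   ] F [ 1.1  0.8 -1.2] M [ 0.02 -0.13  0.11] w 0.0353 q [ 0.11  0.3   1.8   0.    1.04 -0.83]
```

The moment reads 0.11 N m, so the cam is turning.

```bash
python3 -m crank '[[0,0,0,8,0,0,3.5],[0,0,0,16,0,0,3.5],[0,0,0,24,0,0,3.5],[0,0,0,32,0,0,3.5],[0,0,0,39,0,0,3.5]]'; python3 -c "
from h import *
st()"; python3 -m crank '[[0,0,0,4,0,0,3.5],[0,0,0,8,0,0,3.5]]';  python3 -c "
from h import *
st()"
```

```text
clock: 6.82
position: [0.5123, 0.1238, 0.1095]
ee_rot: [0.703, -0.091, 0.7, 0.089]
contact_force: [3.5, -2.7, -2.6]
width: 0.0352
t6.83 pos [0.5123 0.1238 0.1095] jaw 0.256 down [ 0.004 -0.002 -1.   ] F [ 3.5 -2.7 -2.6] M [-0.53 -0.56  0.16] w 0.0352 q [ 0.11  0.3   1.79 -0.    1.04 -0.15]
clock: 7.08
position: [0.5126, 0.1234, 0.1096]
ee_rot: [0.707, -0.043, 0.704, 0.041]
contact_force: [3.3, -4.6, -2.7]
width: 0.035
t7.08 pos [0.5126 0.1234 0.1096] jaw 0.118 down [ 0.004 -0.003 -1.   ] F [ 3.3 -4.6 -2.7] M [-0.68 -0.58  0.12] w 0.0350 q [ 0.11  0.3   1.79 -0.    1.04 -0.01]
```

```bash
python3 -m crank '[[0,0,0,3,0,0,3.5],[0,0,0,5,0,0,3.5]]';  python3 -c "
from h import *
st()"; python3 -m crank '[[0,0,0,2,0,0,3.5],[0,0,0,4,0,0,3.5]]';  python3 -c "
from h import *
st()"
```

```text
clock: 7.32
position: [0.5126, 0.1232, 0.1096]
ee_rot: [0.709, -0.013, 0.706, 0.01]
contact_force: [3.3, -5.0, -3.2]
width: 0.0345
t7.33 pos [0.5126 0.1232 0.1096] jaw 0.032 down [ 0.004 -0.003 -1.   ] F [ 3.3 -5.  -3.2] M [-0.75 -0.63  0.19] w 0.0345 q [ 0.11  0.3   1.79 -0.    1.04  0.08]
clock: 7.58
position: [0.5127, 0.123, 0.1096]
ee_rot: [0.709, 0.012, 0.705, -0.014]
contact_force: [2.9, -5.1, -1.6]
width: 0.0349
t7.58 pos [0.5127 0.123  0.1096] jaw -0.037 down [ 0.004 -0.004 -1.   ] F [ 2.9 -5.1 -1.6] M [-0.99 -0.53  0.16] w 0.0349 q [ 0.11  0.3   1.79 -0.    1.04  0.15]
```

```bash
python3 -m crank '[[0,0,0,2,0,0,3.5],[0,0,0,4,0,0,3.5]]';  python3 -c "
from h import *
st();d,W=cloud('side')
cv2.imwrite('pics/s5.png',cv2.resize(d['color'][200:340,260:440],None,fx=4,fy=4))
d,W=cloud('top')
cv2.imwrite('pics/t5.png',cv2.resize(d['color'][160:300,210:390],None,fx=4,fy=4))"
```

```text
clock: 7.82
position: [0.5127, 0.1229, 0.1096]
ee_rot: [0.708, 0.034, 0.704, -0.037]
contact_force: [3.0, -4.6, -2.8]
width: 0.0349
t7.83 pos [0.5127 0.1229 0.1096] jaw -0.100 down [ 0.005 -0.005 -1.   ] F [ 3.  -4.6 -2.8] M [-0.64 -0.57  2.62] w 0.0349 q [ 0.11  0.3   1.79 -0.01  1.04  0.21]
```

View pics/s5.png

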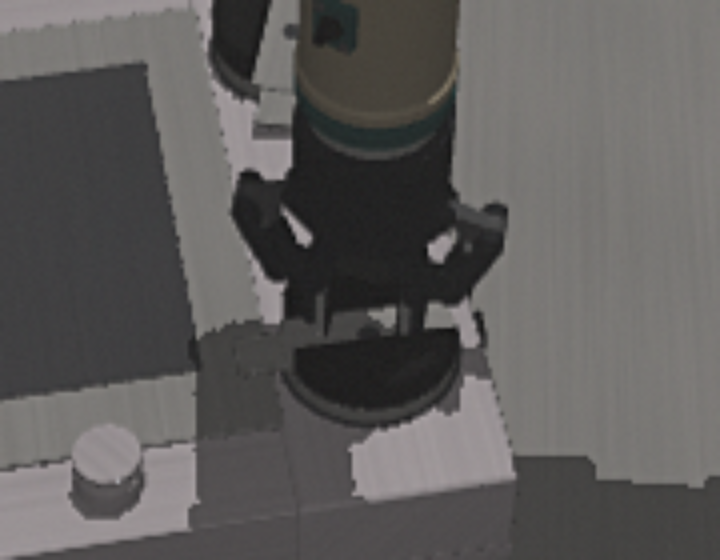

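View pics/t5.png

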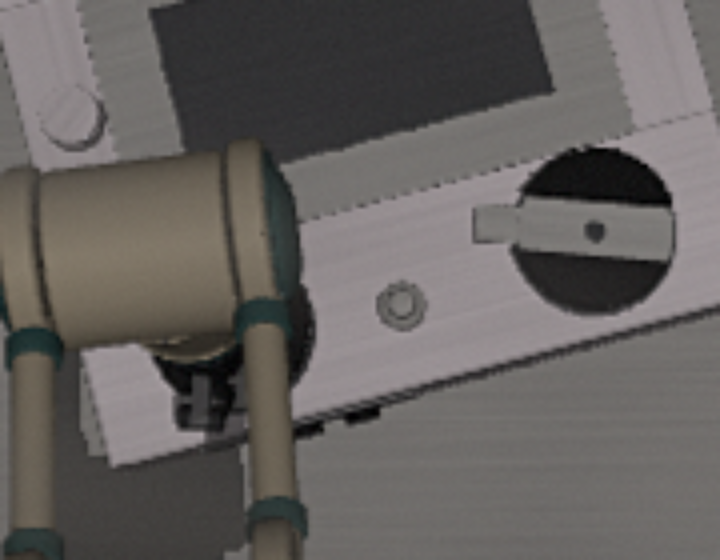

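The moment rises to 2.6 N m, so the cam is at its hard stop. I'll back off within the slack, lift straight out and check.

```bash
python3 -m crank '[[0,0,0,-8,0,0,3.5],[0,0,0,-16,0,0,3.5],[0,0,0,-18,0,0,3.5],[-3,0,0,-18,0,0,3.5],[-6,0,0,-18,0,0,3.5]]';  python3 -c "
from h import *
st(); goal(Rr,.17,1.483)"
```

```text
clock: 8.55
position: [0.5102, 0.1249, 0.1698]
ee_rot: [0.703, -0.072, 0.704, 0.072]
contact_force: [1.2, 0.5, 0.1]
width: 0.035
t8.55 pos [0.5102 0.1249 0.1698] jaw 0.205 down [-0.001  0.    -1.   ] F [1.2 0.5 0.1] M [ 0.04  0.   -0.  ] w 0.0350 q [ 0.11  0.25  1.71  0.    1.19 -0.1 ]
shift [ -0.03 -22.     0.91] turn [-73.2  -0.   -0. ]
```

```bash
python3 -m crank '[[0,-22,0.9,-73.2,0,0,3.5],[0,-22,0.9,-73.2,0,0,3.5],[0,-22,0.9,-73.2,0,0,3.5],[0,-22,0.9,-73.2,0,0,3.5],[0,-22,0.9,-73.2,0,0,3.5]]'; python3 -c "
from h import *
st(); goal(Rr,.135,1.483)"
```

```text
clock: 9.18
position: [0.5655, -0.0924, 0.1692]
ee_rot: [0.603, -0.37, 0.603, 0.368]
contact_force: [0.5, 0.8, 0.0]
width: 0.0348
t9.18 pos [ 0.5655 -0.0924  0.1692] jaw 1.098 down [ 0.001 -0.001 -1.   ] F [0.5 0.8 0. ] M [ 0.05 -0.04  0.02] w 0.0348 q [-0.28  0.31  1.61 -0.    1.22 -1.38]
shift [3.42 0.31 0.27] turn [-22.   -0.1   0.1]
```

```bash
python3 -m crank '[[0,0.2,0.2,-11,0,0,3.5],[0,0.2,0.2,-22,0,0,3.5],[2,0.2,0.2,-22,0,0,3.5],[3.2,0.2,0.2,-22,0,0,3.5],[3.2,0.2,0.2,-22,0,0,3.5]]'; python3 -c "
from h import *
st(); goal(Rr,.110,1.483)
for n in('side','top'):
    d,W=cloud(n)
    b=(200,340,260,440) if n=='top' else (160,300,250,430)
    b=(160,300,210,390) if n=='top' else b
    cv2.imwrite('pics/%s6.png'%n,cv2.resize(d['color'][b[0]:b[1],b[2]:b[3]],None,fx=4,fy=4))"
```

```text
clock: 9.8
position: [0.5628, -0.0856, 0.1362]
ee_rot: [0.521, -0.476, 0.522, 0.478]
contact_force: [-0.4, 1.0, -0.0]
width: 0.0349
t9.80 pos [ 0.5628 -0.0856  0.1362] jaw 1.481 down [-0.002  0.001 -1.   ] F [-0.4  1.  -0. ] M [ 0.   -0.01  0.  ] w 0.0349 q [-0.27  0.34  1.66  0.    1.14 -1.75]
shift [ 2.62 -0.16 -0.28] turn [-0.1  0.  -0.1]
```

View pics/side6.png

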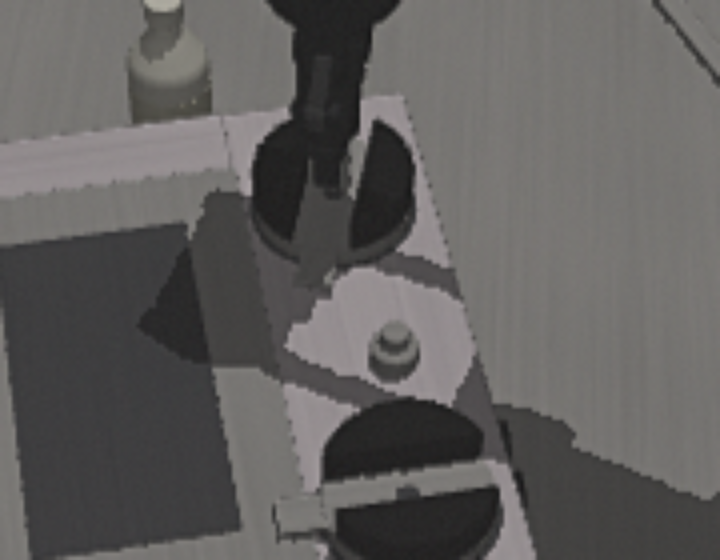

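View pics/top6.png

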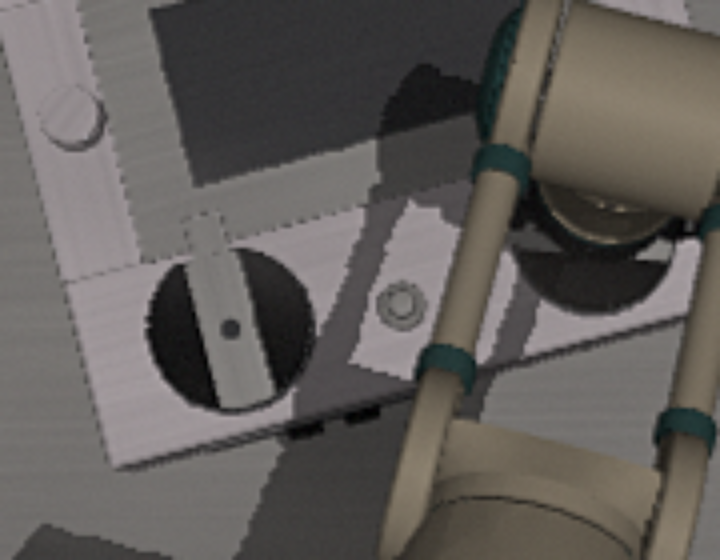

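The left nose now lies over the hatch edge at (205,235) in the top crop. The fingers are over the right slot, so I'll lower them.

```bash
python3 -m crank '[[0.8,-0.1,-0.2,0,0,0,3.5],[1.8,-0.1,-0.2,0,0,0,3.5],[2.65,-0.1,-0.2,0,0,0,3.5],[2.65,-0.1,-0.2,0,0,0,3.5]]'; python3 -c "
from h import *
st()"
```

```text
clock: 10.4
position: [0.5635, -0.0878, 0.1096]
ee_rot: [0.521, -0.477, 0.522, 0.478]
contact_force: [-0.6, 1.4, 0.3]
width: 0.0348
t10.40 pos [ 0.5635 -0.0878  0.1096] jaw 1.482 down [-0.002  0.001 -1.   ] F [-0.6  1.4  0.3] M [ 0.03 -0.03 -0.02] w 0.0348 q [-0.28  0.36  1.7   0.    1.08 -1.76]
```

```bash
python3 -m crank '[[0,0,0,8,0,0,3.5],[0,0,0,16,0,0,3.5],[0,0,0,24,0,0,3.5],[0,0,0,32,0,0,3.5],[0,0,0,40,0,0,3.5]]'; python3 -c "
from h import *
st()"; python3 -m crank '[[0,0,0,8,0,0,3.5],[0,0,0,16,0,0,3.5],[0,0,0,24,0,0,3.5],[0,0,0,32,0,0,3.5],[0,0,0,36,0,0,3.5]]'; python3 -c "
from h import *
st()"
```

```text
clock: 11.02
position: [0.5655, -0.0884, 0.111]
ee_rot: [0.655, -0.269, 0.653, 0.268]
contact_force: [1.9, -0.7, -2.2]
width: 0.035
t11.03 pos [ 0.5655 -0.0884  0.111 ] jaw 0.780 down [ 0.002 -0.001 -1.   ] F [ 1.9 -0.7 -2.2] M [-0.16 -0.38  0.16] w 0.0350 q [-0.28  0.36  1.69 -0.    1.08 -1.06]
clock: 11.65
position: [0.5666, -0.0897, 0.1111]
ee_rot: [0.707, -0.056, 0.703, 0.053]
contact_force: [3.4, -4.2, -3.3]
width: 0.0347
t11.65 pos [ 0.5666 -0.0897  0.1111] jaw 0.154 down [ 0.005 -0.003 -1.   ] F [ 3.4 -4.2 -3.3] M [-0.66 -0.62  0.1 ] w 0.0347 q [-0.28  0.36  1.69 -0.    1.08 -0.43]
```

```bash
python3 -m crank '[[0,0,0,4,0,0,3.5],[0,0,0,8,0,0,3.5],[0,0,0,10,0,0,3.5]]'; python3 -c "
from h import *
st()"; python3 -m crank '[[0,0,0,2,0,0,3.5],[0,0,0,4,0,0,3.5]]'; python3 -c "
from h import *
st()"
```

```text
clock: 12.02
position: [0.5668, -0.0901, 0.1111]
ee_rot: [0.709, 0.005, 0.705, -0.008]
contact_force: [2.9, -5.2, -2.6]
width: 0.0351
t12.03 pos [ 0.5668 -0.0901  0.1111] jaw -0.019 down [ 0.005 -0.004 -1.   ] F [ 2.9 -5.2 -2.6] M [-0.79 -0.62  0.15] w 0.0351 q [-0.28  0.36  1.69 -0.    1.08 -0.26]
clock: 12.28
position: [0.5668, -0.0904, 0.1111]
ee_rot: [0.708, 0.028, 0.705, -0.032]
contact_force: [4.3, -4.1, -4.3]
width: 0.0353
t12.28 pos [ 0.5668 -0.0904  0.1111] jaw -0.085 down [ 0.005 -0.005 -1.   ] F [ 4.3 -4.1 -4.3] M [-0.68 -0.65  1.76] w 0.0353 q [-0.28  0.36  1.69 -0.    1.08 -0.19]
```

The moment is 1.76 N m, so this cam is at its stop too. One more degree, then back off and lift.

```bash
python3 -m crank '[[0,0,0,1,0,0,3.5],[0,0,0,1,0,0,3.5]]'; python3 -c "
from h import *
st()"; python3 -m crank '[[0,0,0,-8,0,0,3.5],[0,0,0,-16,0,0,3.5],[0,0,0,-18,0,0,3.5],[-3,0,0,-18,0,0,3.5],[-8,0,0,-18,0,0,3.5]]'; python3 -m crank '[[-6,0,0,0,0,0,3.5],[-12,0,0,0,0,0,3.5],[-12,0,0,0,0,0,3.5]]';  python3 -c "
from h import *
st(); goal([.3,-.3],.28,0.2)"
```

```text
clock: 12.52
position: [0.5662, -0.0906, 0.1113]
ee_rot: [0.708, 0.033, 0.705, -0.038]
contact_force: [1.6, -4.6, -1.8]
width: 0.035
t12.53 pos [ 0.5662 -0.0906  0.1113] jaw -0.100 down [ 0.004 -0.006 -1.   ] F [ 1.6 -4.6 -1.8] M [-1.06 -0.65  1.54] w 0.0350 q [-0.28  0.36  1.69 -0.01  1.08 -0.17]
clock: 13.15
position: [0.563, -0.0875, 0.1899]
ee_rot: [0.702, -0.072, 0.705, 0.073]
contact_force: [0.4, -0.3, 0.4]
width: 0.0351
clock: 13.52
position: [0.5668, -0.0885, 0.3168]
ee_rot: [0.707, -0.074, 0.699, 0.071]
contact_force: [0.7, 0.1, -0.2]
width: 0.0355
t13.53 pos [ 0.5668 -0.0885  0.3168] jaw 0.206 down [ 0.012 -0.003 -1.   ] F [ 0.7  0.1 -0.2] M [-0.01  0.01  0.03] w 0.0355 q [-0.28  0.23  1.36  0.    1.54 -0.48]
shift [  3.43 -15.21 -30.49] turn [0.4 0.6 0.3]
```

```bash
python3 -m crank '[[0,-15,-26,0,0,0,3.5],[0,-15,-26,0,0,0,3.5],[0,-15,-26,0,0,0,3.5],[0,-15,-26,0,0,0,3.5],[0,-15,-26,0,0,0,3.5]]';  python3 - <<'E'
from h import *
st()
for n in('top','side'):
    d,W=cloud(n); cv2.imwrite(f"pics/{n}7.png",d["color"])
    Wf=W.reshape(-1,3); Wf=Wf[~np.isnan(Wf[:,0])]
    b=np.c_[(Wf[:,:2]-C)@EX,(Wf[:,:2]-C)@EY,Wf[:,2]]
    m=(b[:,0]>-.02)&(b[:,0]<.11)&(abs(b[:,1])<.13)&(b[:,2]>.08)&(b[:,2]<.115)
    p=np.polyfit(b[m,0],b[m,2],1); print(n,"hatch",-p[0],np.polyval(p,-.048))
    z=W[...,2]; m=(z>.119)&(z<.131)&(W[...,0]>.4)&(W[...,0]<.75)&(abs(W[...,1])<.35)
    k,l,s,c=cv2.connectedComponentsWithStats(m.astype(np.uint8))
    g=[]
    for i in range(1,k):
        if s[i,4]>25: q=W[l==i].mean(0); print(s[i,4],q.round(4)); 
        if s[i,4]>150 : g.append(q)
    g=[q for q in g if q[0]<.62]; g.sort(key=lambda q:-q[1])
    for a,e in((g[0],g[1]),(g[2],g[3])) if len(g)==4 else ():
        dd=a-e; print("cam",1.571-(np.arctan2(dd[1],dd[0])-np.pi/2-YAW), (a+e)/2)
cv2.imwrite("pics/top7z.png",cv2.resize(eyes.get_image('top')["color"][100:290,195:405],None,fx=2.9,fy=2.9))
E
```

```text
clock: 14.15
position: [0.3386, -0.289, 0.3095]
ee_rot: [0.703, -0.072, 0.704, 0.073]
contact_force: [0.9, -0.6, 0.8]
width: 0.0351
t14.15 pos [ 0.3386 -0.289   0.3095] jaw 0.206 down [-0.001  0.001 -1.   ] F [ 0.9 -0.6  0.8] M [-0.02  0.01  0.04] w 0.0351 q [-0.86  0.04  1.61 -0.    1.5  -1.07]
top hatch 0.0017271038758707585 0.09585391417560858
51 [ 0.6755 -0.2202  0.1284]
118 [0.634  0.2133 0.1222]
327 [ 0.5708 -0.1184  0.1256]
331 [ 0.5559 -0.0626  0.1256]
333 [0.516  0.0941 0.1255]
334 [0.5025 0.1506 0.1257]
cam 1.5838334135334773 [0.5092712  0.12236066 0.12562711]
cam 1.5573182284504319 [ 0.56334004 -0.09050235  0.12564436]
side hatch 0.0009351337183574057 0.09571344332548637
57 [ 0.6784 -0.2174  0.127 ]
309 [ 0.5719 -0.1152  0.125 ]
322 [ 0.5582 -0.0595  0.1253]
406 [0.5175 0.0974 0.1253]
441 [0.5038 0.1533 0.1252]
170 [0.6355 0.2168 0.1212]
cam 1.579009407442683 [0.51065603 0.12537146 0.12525948]
cam 1.579077072284202 [ 0.56504719 -0.08731784  0.12514441]
```

View pics/top7z.png

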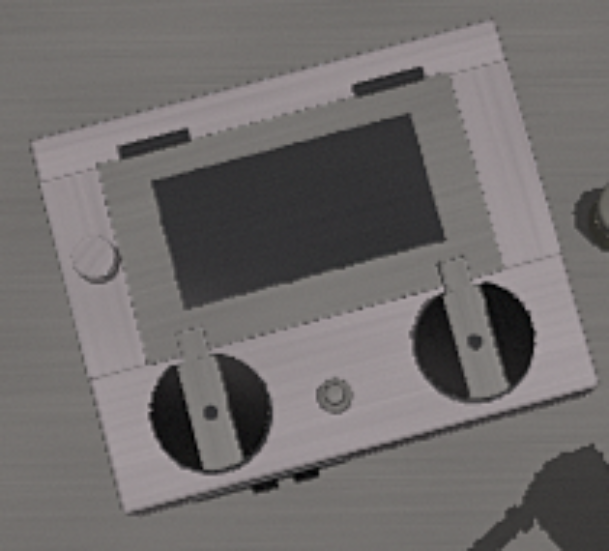

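View pics/side7.png

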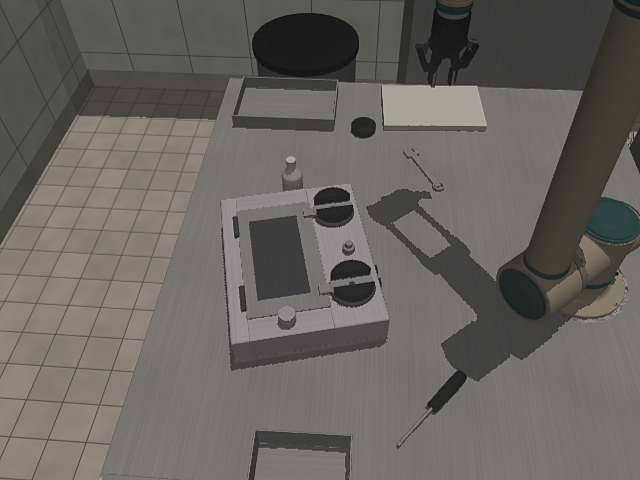

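View pics/top7.png

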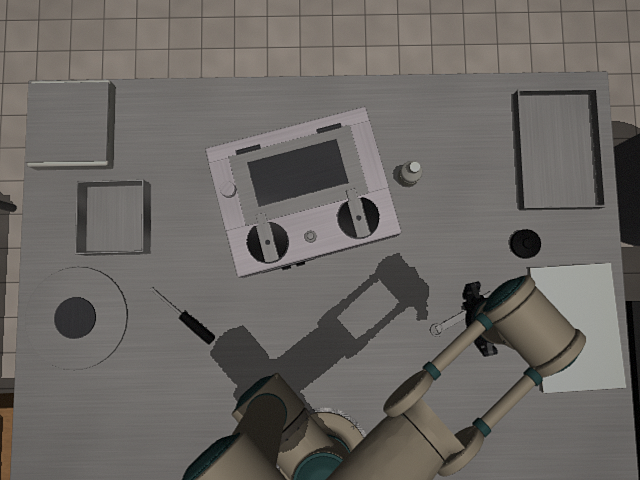

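Both noses lie over the shut hatch's edge, at (192,345) and (455,270) in the crop. The nut, tin, bottle, tools and pan are unmoved, and the arm is clear.

```bash
python3 -m crank '[[0,0,0,0,0,0,3.5],[0,0,0,0,0,0,3.5]]'; python3 -c "
from rig import manip
print(manip.sign_off())"
```

```text
clock: 14.55
position: [0.3417, -0.2874, 0.3103]
ee_rot: [0.703, -0.074, 0.703, 0.074]
contact_force: [0.2, -1.0, 0.6]
width: 0.0353
the job is handed in; nothing more can be done
None
```

The hatch is shut and both fasteners are locked. I handed the job in at about 14.6 s of the 58 s allowed.

- **Hatch:** I pressed it shut with the closed fingers until it met its stop at z = 0.094 m. Both cameras show the plate flat, with a fitted angle of 0.001 to 0.002 rad.
- **Fasteners:** I turned each one clockwise with both fingertips in its slot until the turning moment jumped, to 2.6 N m on the left and 1.8 N m on the right. Measured afterwards, the left reads 1.58 on both cameras, and the right 1.56 (top) and 1.58 (side), against the 1.571 stop. In the pictures both noses lie over the hatch's edge.
- **Surroundings:** The nut, tin, bottle, tools and pan look unmoved in the final pictures, and the arm stands clear of everything.

No check failed. The two cameras disagreed by up to 3 mm in y on the fastener positions, so I used the average of the two.

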